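# Snug the adjustable wrench and slacken the left-hand platter nut

## Task

The nut in the middle of the green sanding platter has a left-hand thread and must be slackened. First, with a fingertip on the brass worm, roll the wrench's worm until its jaw closes snugly on the nut (do not push the jaw itself); then swing the wrench handle clockwise, seen from above, until the yellow line on the nut lines up with the red line on the platter. Leave the wrench lying flat and snug on the nut, and leave the things round about alone.

Things in the scene. Friction and masses are not known exactly. Their poses are not given: they have to be found in the camera images.
- platter: Green sanding-disc platter, 280 mm in diameter, fixed on a grey stand; its flat top is 50 mm above the table. Origin on its axis, at table height.
- nut (a joint): Turn of the dark steel hex nut (40 mm across flats, 18 mm tall, standing on the platter's top, on its axis). 0 at the start (tight), growing clockwise seen from above, rad; it cannot turn anticlockwise and stops at 1.5. It turns stiffly, needing about 0.15 N m, and stays where it is left.
- nut_mark (a point): Centre of the nut's top face, 18 mm above the platter, z up. Its x axis runs along the yellow line, which goes from the nut's centre to one of its corners and turns with the nut.
- index: Red line painted on the platter's top, 6 mm wide, from 46 to 134 mm from the nut's axis. Origin on the nut's axis, x along the line, outward. It lies 0.6 to 0.9 rad clockwise of where the yellow line starts.
- wrench: Loose steel adjustable wrench, about 0.8 kg, 221 mm long, flat on the platter with the nut in its mouth. Origin: middle of the mouth on its underside (on the nut's axis when closed on it), z up, x out of the mouth. Fixed jaw at +y (inner face y = 20 mm), sliding jaw at -y; both 20 mm high, x = -28 (throat) to 14 mm. With the nut flush in the jaws its yellow line points along x.
- jaw (a joint): How far the sliding jaw has been closed from a mouth 46 mm wide, m: at 0 the mouth is 46 mm, at 0.006 it is 40 mm, just as wide as the nut. It starts 2 mm either way of 0 (mouth 4 to 8 mm wider than the nut) and stops by itself on the nut. The worm drives it, 2 mm for each radian, and it stays where the worm leaves it.
- jaw_face: The sliding jaw's dark block, 42 x 14 x 20 mm. Same frame as the wrench but shifted along its +y by the jaw's value; inner face at y = -26 mm of this frame. Its back rides on the head at x = -37 to -29 mm, 23.5 mm above the platter. Not to be pushed on (10 N is too much).
- worm_top (a point): Top middle of the brass worm: a knurled roller in the wrench's head, radius 12 mm, 32 mm long, axis along the wrench's y. It stands 8 mm above the head round it. A fingertip pressing 4 to 15 N on it and drawn towards the nut (+x) closes the jaw, 1 mm for each 6 mm drawn. The point does not roll; axes as the wrench.
- mouth (a point): Middle of the mouth at the height of the jaws' tops, 20 mm above the wrench's origin; axes as the wrench. When the jaw is snug the worm stops and a fingertip slips on it. Rolling the worm may also slide the wrench along +x, by 9 mm at most, until its throat meets the nut.
- handle_grip (a point): Middle of the handle's top face, 165 mm from the wrench's origin along its -x, outside the platter's rim; axes as the wrench. The handle is 24 mm wide and 16 mm thick, flat-sided from x = -78 to -188 mm, and ends round, 30 mm across, at x = -207 mm. Its underside is level with the platter's top.
- glue: White glue bottle, 60 mm in diameter and 170 mm tall, standing to the right; a bystander. Origin under its centre.
- tape: Yellow roll of tape, 104 mm in diameter, 24 mm high, lying to the left; a bystander. Origin under its centre.
- drill: Cordless drill standing on its battery, about 195 mm tall, green and black, far left; a bystander. Origin under the battery's centre.
Things that resemble listed ones, but are neither listed nor needed, are in the scene too. What is meant by the wrench is not blue, and is the smaller of those in its own colour.

How it is judged:
By the outcome, as a careful person would: the job done as asked, in the order asked, and still so for the second after the job is handed in, with the robot touching nothing.
It also fails if it takes over 58 s, if anything falls off the work surface, if the arm or the gripper's body presses on something with over 40 N, if the wrist force passes 120 N, or if a joint passes its speed limit or range.

## Robot

A 6-joint arm with a two-finger parallel gripper is mounted at the origin on the work surface. World frame = base frame: x ahead of the robot, y to its left, z up, the work surface at z = 0. Lengths are in m, angles in rad, forces in N, time in s.
With the tool pointing down it reaches from about 0.375 to 0.825 m from the base axis. Payload 5.5 kg.
Tool frame: the origin (TCP) lies on the mounting face of the last link; the fingertips stand 173 mm ahead of it and the grasp point (between the pads) lies 155 mm ahead of it; z points along the fingers, y is the line along which they close (so a half turn about z gives the same grasp; the last joint's range is limited). The gripper opens to 85 mm and grips with 20 to 120 N. Pads are 22 mm wide; open, the fingers measure 114 mm over their backs; the gripper's body (76 mm by 85 mm) begins 54 mm behind the grasp point. The pads swing forward as they close: fully open they stand 13 mm farther back than shut.
Start: joints at [-1.262, 0.314, -0.047, 1.21, 0, 1.571], TCP at [0.182, -0.572, 0.405] pointing down, gripper open.
Joint ranges: [-2.67, 2.67], [-0.69, 1.73], [-1.03, 1.25], [-2.08, 2.16], [-1.42, 1.45], [-3.14, 3.14]. Speed limits (rad/s): [2.39, 2.39, 3.01, 3.14, 3.14, 3.14].

## Interface

Orientations are given as a 3x3 rotation matrix whose columns are the frame's x, y, z axes.
In Python, from bench import r gives the robot as it stands.
- The arm moves only by the shell command python3 -m jog 'ROWS'. ROWS is JSON, a list of rows, each an object of numbers: "ax", "ay", "az": the turn, a rotation vector about the world's x, y, z in units of 0.1 rad (1.0 is 0.1 rad); "x", "y", "z": the shift along the world's x, y, z in units of 30 mm (1.0 is 30 mm); "grip": the opening, from -1 (shut) to 1 (fully open), so that 0 is half open. A call has exactly 5 rows; each row shifts and turns the commanded pose from where the row before left it; what a row does not reach is not made up. A row lasts 1/8 s, in which the tool goes at most 62.5 mm and 10.7 degrees, less where a joint would pass 70% of its speed; a pose out of reach is approached as far as the arm can. A call with a number of a shift or a turn outside -1 to 1 is refused whole. A call with a gripper value outside its range is refused whole. The fingers move at their own pace and stop on an object; the grip force is fixed at half the most. Time passes only in rows, so rows that do not move let the fingers close, or fill a call up. It gives the time, the measured TCP pose, the force, the opening and the grip force at its end, in the units of the state.
- r.read_state(): the state, without advancing time (a new reading comes with each control period).
- r.snapshot(name): name is "scene" or "top" or "wrist"; returns the picture (400x640x3 uint8, blue, green, red); there is no depth.
- r.get_calibration(name): a dict with "K" (3x3 intrinsics, pixels), "dist_coeffs" ([k1, k2, p1, p2, k3] as OpenCV has them; the pictures are not rectified), "camera_from_world" (4x4, takes a point from world to camera coordinates); the wrist camera has in their place "hand_eye" (4x4, takes a point from camera to tool coordinates, whose origin is the TCP and whose axes are the flange's). Camera axes: x right, y up, looking along -z (the intrinsics and any distortion apply to the point x, -y, -z); pixel columns grow to the right and rows downward; lengths in m; the calibration is good to about 2 mm. A picture is of the moment at which its call begins: read the wrist's pose just before it. get_calibration takes no time and is no camera call.
- r.finish_job(): hands the job in; it is judged then, once.
The state is a dict: "t": time; "joint_positions": joint angles; "qvel": joint speeds; "joint_efforts": joint torques, N m; "eef_pos": TCP position; "eef_rot": TCP orientation; "contact_force": force on the tool from outside, world axes, zero at the start; "torque": the same for the moment, N m; "finger_gap": finger opening in m; "gripper_force": force on a finger pad.
Only numpy, scipy, OpenCV 4.12 (cv2) and the standard library are available. Lean on these libraries where they do the work, as an engineer would, in place of code of your own. Each camera call takes 0.05 s, during which the arm holds its last target. There are 200 camera calls.

## Working session

There is one attempt and no reset: what is moved stays moved. The work goes in short steps, Python scripts to look and compute and a shell command to move; the robot and the scene stay as the last step left them, time stands still between calls to the robot, and variables do not carry over. Pictures are saved under pics/ and viewed, at most 11 in all, crops included, and the job is handed in when it is done.

```bash
mkdir -p pics; ls
python3 - <<'E'
from bench import r
import cv2
s=r.read_state(); print(s)
for n in ("top","scene"):
    im=r.snapshot(n); cv2.imwrite(f"pics/{n}0.png",im)
    print(n,r.get_calibration(n))
print(r.get_calibration("wrist"))
E
```

```text
pics
{'t': 0.0, 'joint_positions': array([-1.26198018e+00,  3.14246294e-01, -4.80840239e-02,  1.21016915e+00,
        2.47864734e-05,  1.57079097e+00]), 'qvel': array([ 0.00011085, -0.00141883, -0.00125898, -0.00034863,  0.00020415,
        0.00127543]), 'joint_efforts': array([-6.41924944e-04, -5.39596152e+01,  3.39744222e+01,  1.92860171e-02,
        9.55607425e-05, -1.12268722e-05]), 'eef_pos': array([ 0.18227913, -0.57135448,  0.40381997]), 'eef_rot': array([[ 9.52692431e-01,  3.03935664e-01, -4.94024656e-04],
       [ 3.03936065e-01, -9.52691037e-01,  1.63010954e-03],
       [ 2.47955646e-05, -1.70314493e-03, -9.99998549e-01]]), 'contact_force': array([-0.57208494, -0.39089581, -0.51122967]), 'torque': array([0.03312101, 0.02164012, 0.02768757]), 'gripper_force': 0.0, 'finger_gap': 0.08554162114105086}
top {'K': array([[476.00538648,   0.        , 327.40638229],
       [  0.        , 476.00538648, 196.6072579 ],
       [  0.        ,   0.        ,   1.        ]]), 'dist_coeffs': array([0.03361384, 0.        , 0.        , 0.        , 0.        ]), 'camera_from_world': array([[-0.
[... 747 characters left out ...]
948e+00],
       [ 0.00000000e+00,  0.00000000e+00,  0.00000000e+00,
         1.00000000e+00]])}
{'K': array([[313.59284328,   0.        , 318.71652401],
       [  0.        , 313.59284328, 203.90697019],
       [  0.        ,   0.        ,   1.        ]]), 'dist_coeffs': array([-0.06064589,  0.        ,  0.        ,  0.        ,  0.        ]), 'hand_eye': array([[ 2.79844439e-04,  9.54611778e-01,  2.97852774e-01,
         7.69317574e-02],
       [ 9.99999842e-01, -1.21962835e-04, -5.48651045e-04,
        -1.89831026e-05],
       [-4.87421781e-04,  2.97852880e-01, -9.54611661e-01,
         3.00708724e-02],
       [ 0.00000000e+00,  0.00000000e+00,  0.00000000e+00,
         1.00000000e+00]])}
```

View pics/top0.png

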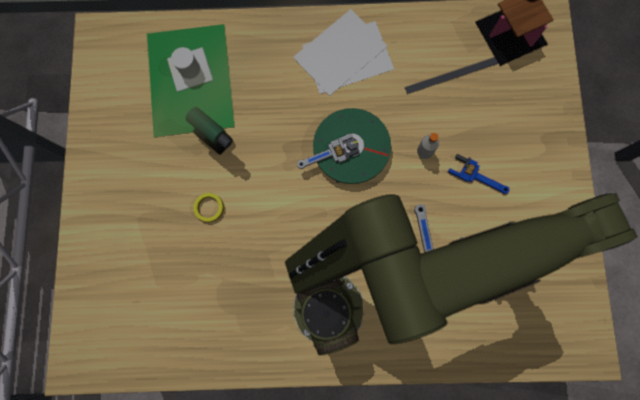

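View pics/scene0.png

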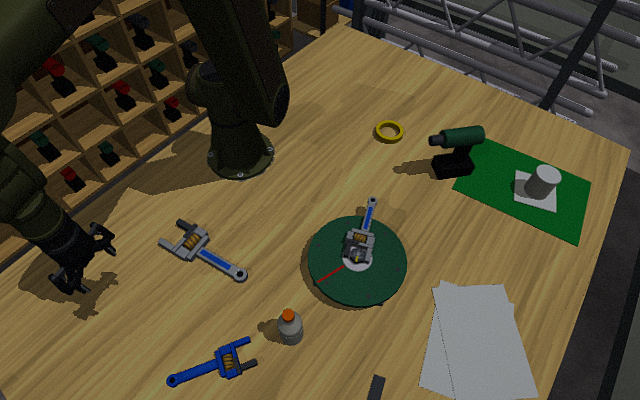

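Top view: platter at about (352,146), wrench head at (347,148), handle end at (303,163), red line running right to (388,155), glue at (430,145). The scene view agrees: a small silver wrench sits on the platter.

```bash
cat > h.py <<'E'
import numpy as np, cv2
from bench import r
def cam(n,s=None):
    c=r.get_calibration(n)
    if n=="wrist":
        s=s or r.read_state(); T=np.eye(4); T[:3,:3]=s["eef_rot"]; T[:3,3]=s["eef_pos"]; W=T@np.array(c["hand_eye"])
    else: W=np.linalg.inv(c["camera_from_world"])
    return np.array(c["K"]),np.array(c["dist_coeffs"]),W
def ray(C,px,z):
    K,d,W=C; u=cv2.undistortPoints(np.array(px,float).reshape(-1,1,2),K,d).reshape(-1,2)
    D=np.c_[u[:,0],-u[:,1],-np.ones(len(u))]@W[:3,:3].T; o=W[:3,3]
    return o+D*((z-o[2])/D[:,2])[:,None]
def proj(C,P):
    K,d,W=C; p=(np.atleast_2d(P)-W[:3,3])@W[:3,:3]; p=p*[1,-1,-1]
    return cv2.projectPoints(p.reshape(-1,1,3),np.zeros(3),np.zeros(3),K,d)[0].reshape(-1,2)
def blob(m,k=0):
    n,l,st,c=cv2.connectedComponentsWithStats(m.astype(np.uint8)); i=np.argsort(-st[1:,4])[k]+1
    return l==i,c[i],st[i,4]
E
python3 - <<'E'
from h import *
im=cv2.imread("pics/top0.png"); C=cam("top"); h=cv2.cvtColor(im,cv2.COLOR_BGR2HSV)
H,S,V=cv2.split(h)
box=np.zeros(im.shape[:2],bool); box[95:200,300:400]=1
m=(H>65)&(H<95)&(S>80)&box
b,c,a=blob(m); p=cv2.convexHull(np.argwhere(b)[:,::-1].astype(np.int32)); e=cv2.fitEllipse(p); print(e, ray(C,[e[0]],.05))
P=ray(C,p.reshape(-1,2),.05); print(cv2.minEnclosingCircle(P[:,:2].astype(np.float32)))
print("handle end",ray(C,[[303,163],[388,155]],.06),"glue",ray(C,[[431,140]],.17))
print("tape",ray(C,[[208,208]],.024))
E
```

```text
((351.76019287109375, 145.33126831054688), (73.3014907836914, 76.32701110839844), 99.4476089477539) [[ 0.56259064 -0.10046856  0.05      ]]
((0.5645365715026855, -0.1001124233007431), 0.13662545382976532)
handle end [[ 0.50084696  0.07394227  0.06      ]
 [ 0.51961589 -0.22600318  0.06      ]] glue [[ 0.53454715 -0.35634924  0.17      ]]
tape [[0.35725662 0.41601088 0.024     ]]
```

```bash
R='-' ; for i in 1; do :; done
python3 -m jog '[{"x":0.62,"y":0.85,"az":0.8,"grip":-1},{"x":0.62,"y":0.85,"az":0.8,"grip":-1},{"x":0.62,"y":0.85,"az":0.8,"grip":-1},{"x":0.62,"y":0.85,"az":0.8,"grip":-1},{"x":0.62,"y":0.85,"az":0.8,"grip":-1}]'
python3 -m jog '[{"x":0.62,"y":0.85,"az":0.8,"grip":-1},{"x":0.62,"y":0.85,"az":0.8,"grip":-1},{"x":0.62,"y":0.85,"az":0.8,"grip":-1},{"x":0.62,"y":0.85,"az":0.8,"grip":-1},{"x":0.62,"y":0.85,"az":0.8,"grip":-1}]'
python3 -m jog '[{"x":0.62,"y":0.85,"az":0.8,"grip":-1},{"x":0.62,"y":0.85,"az":0.8,"grip":-1},{"x":0.62,"y":0.85,"az":0.8,"grip":-1},{"x":0.62,"y":0.85,"az":0.8,"grip":-1},{"x":0.62,"y":0.85,"az":0.8,"grip":-1}]'
python3 -m jog '[{"x":0.62,"y":0.85,"z":-0.4,"az":0.8,"grip":-1},{"x":0.62,"y":0.85,"z":-0.4,"az":0.8,"grip":-1},{"x":0.62,"y":0.85,"z":-0.4,"az":0.8,"grip":-1},{"x":0.62,"y":0.85,"z":-0.4,"az":0.8,"grip":-1},{"x":0.62,"y":0.85,"z":-0.4,"az":0.8,"grip":-1}]'
python3 - <<'E'
from h import *
s=r.read_state(); print(s["eef_pos"],s["eef_rot"],s["contact_force"],s["finger_gap"],s["joint_positions"])
cv2.imwrite("pics/w1.png",r.snapshot("wrist"));np.savez("w1.npz",**{k:s[k] for k in("eef_pos","eef_rot")})
cv2.imwrite("pics/t1.png",r.snapshot("top"))
E
```

```text
[ 0.18226995 -0.57137317  0.4039136 ] [[ 9.52694103e-01  3.03930449e-01 -4.78435275e-04]
 [ 3.03930825e-01 -9.52692933e-01  1.49313090e-03]
 [-1.99396194e-06 -1.56790823e-03 -9.99998771e-01]] [ 0.51126275 -0.64416846 -0.42807948] 0.08525995791702444 [-1.26199720e+00  3.14165846e-01 -4.79806084e-02  1.21021778e+00
 -2.02035720e-06  1.57077949e+00]schema error: expected keys ax, ay, az, x, y, z, grip
schema error: expected keys ax, ay, az, x, y, z, grip
schema error: expected keys ax, ay, az, x, y, z, grip
schema error: expected keys ax, ay, az, x, y, z, grip
```

View pics/w1.png

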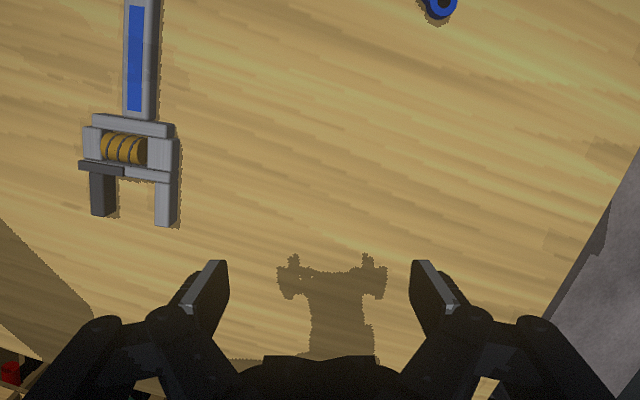

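The rows need all seven keys, so the arm has not moved. This picture only shows the larger lookalike wrench at (130,150). I'll retry with full rows.

```bash
python3 -m jog '[{"ax":0,"ay":0,"az":0.8,"x":0.62,"y":0.85,"z":0,"grip":-1},{"ax":0,"ay":0,"az":0.8,"x":0.62,"y":0.85,"z":0,"grip":-1},{"ax":0,"ay":0,"az":0.8,"x":0.62,"y":0.85,"z":0,"grip":-1},{"ax":0,"ay":0,"az":0.8,"x":0.62,"y":0.85,"z":0,"grip":-1},{"ax":0,"ay":0,"az":0.8,"x":0.62,"y":0.85,"z":0,"grip":-1}]' &&
python3 -m jog '[{"ax":0,"ay":0,"az":0.8,"x":0.62,"y":0.85,"z":0,"grip":-1},{"ax":0,"ay":0,"az":0.8,"x":0.62,"y":0.85,"z":0,"grip":-1},{"ax":0,"ay":0,"az":0.8,"x":0.62,"y":0.85,"z":0,"grip":-1},{"ax":0,"ay":0,"az":0.8,"x":0.62,"y":0.85,"z":0,"grip":-1},{"ax":0,"ay":0,"az":0.8,"x":0.62,"y":0.85,"z":0,"grip":-1}]' &&
python3 -m jog '[{"ax":0,"ay":0,"az":0.8,"x":0.62,"y":0.85,"z":0,"grip":-1},{"ax":0,"ay":0,"az":0.8,"x":0.62,"y":0.85,"z":0,"grip":-1},{"ax":0,"ay":0,"az":0.8,"x":0.62,"y":0.85,"z":0,"grip":-1},{"ax":0,"ay":0,"az":0.8,"x":0.62,"y":0.85,"z":0,"grip":-1},{"ax":0,"ay":0,"az":0.8,"x":0.62,"y":0.85,"z":0,"grip":-1}]' &&
python3 -m jog '[{"ax":0,"ay":0,"az":0.8,"x":0.62,"y":0.85,"z":-0.4,"grip":-1},{"ax":0,"ay":0,"az":0.8,"x":0.62,"y":0.85,"z":-0.4,"grip":-1},{"ax":0,"ay":0,"az":0.8,"x":0.62,"y":0.85,"z":-0.4,"grip":-1},{"ax":0,"ay":0,"az":0.8,"x":0.62,"y":0.85,"z":-0.4,"grip":-1},{"ax":0,"ay":0,"az":0.8,"x":0.62,"y":0.85,"z":-0.4,"grip":-1}]'
python3 - <<'E'
from h import *
s=r.read_state(); print(s["eef_pos"],s["eef_rot"],s["contact_force"],s["finger_gap"],s["joint_positions"])
cv2.imwrite("pics/w2.png",r.snapshot("wrist"));np.savez("w2.npz",**{k:s[k] for k in("eef_pos","eef_rot")})
E
```

```text
t: 0.82
eef_pos: [0.2758, -0.4432, 0.4046]
eef_rot: [[0.758, 0.653, -0.0], [0.653, -0.758, 0.0], [0.0, -0.0, -1.0]]
contact_force: [0.3, 0.1, 0.1]
finger_gap: -0.0001
gripper_force: 0.0
t: 1.45
eef_pos: [0.3688, -0.3157, 0.4047]
eef_rot: [[0.443, 0.896, -0.0], [0.896, -0.443, 0.0], [0.0, -0.0, -1.0]]
contact_force: [1.1, -0.9, 0.0]
finger_gap: 0.0
gripper_force: 0.0
t: 2.08
eef_pos: [0.4618, -0.1882, 0.4046]
eef_rot: [[0.059, 0.998, -0.0], [0.998, -0.059, 0.0], [0.0, -0.0, -1.0]]
contact_force: [-0.6, 0.3, -0.4]
finger_gap: 0.0003
gripper_force: 0.0
t: 2.7
eef_pos: [0.5548, -0.0607, 0.3441]
eef_rot: [[-0.334, 0.943, -0.0], [0.943, 0.334, 0.0], [0.0, -0.0, -1.0]]
contact_force: [0.1, 0.1, 0.4]
finger_gap: -0.0
gripper_force: 0.0
[ 0.55481539 -0.06067345  0.34414434] [[-3.34139334e-01  9.42523657e-01 -2.49076660e-04]
 [ 9.42523684e-01  3.34139348e-01  1.55191101e-05]
 [ 9.78534412e-05 -2.29575106e-04 -9.99999969e-01]] [0.08896987 0.12092568 0.42277574] -1.5232834196618347e-05 [-1.08921775e-01  2.66960192e-01 -2.50332698e-01  1.05375272e+00
 -1.16491170e-05  1.12118261e+00]
```

View pics/w2.png

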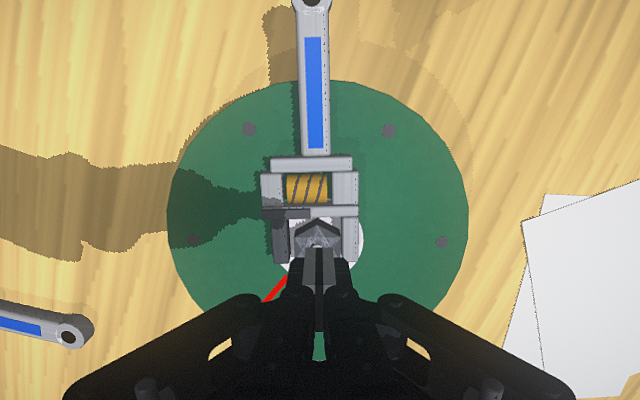

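The wrist view shows the wrench along the image vertical. The blue stripe is at (314,90), the worm at (308,188), the sliding jaw (dark) at (280,235) and the fixed jaw at (349,235). The red line starts near (275,290), and the shut fingers cover the nut at (318,240).

```bash
cat > meas.py <<'E'
from h import *
def meas(im,s,zw=0.076):
    C=cam("wrist",s); H,S,V=cv2.split(cv2.cvtColor(im,cv2.COLOR_BGR2HSV)); out={}
    m=(H>105)&(H<125)&(S>120); m[:, :240]=0; m[170:]=0; m[:,400:]=0
    b,c,a=blob(m); P=ray(C,np.argwhere(b)[:,::-1],.066)[:,:2]; mu=P.mean(0); w,v=np.linalg.eigh(np.cov(P.T)); d=v[:,1]
    if d[0]*0-d[1]<0: d=-d
    t=(P-mu)@d; print("stripe",mu,"yaw",np.arctan2(d[1],d[0]),"len",np.ptp(t),"wid",np.ptp((P-mu)@[-d[1],d[0]]))
    m=(H>10)&(H<28)&(S>120); m[:160]=0;m[215:]=0;m[:,:270]=0;m[:,345:]=0
    m=cv2.morphologyEx(m.astype(np.uint8),cv2.MORPH_CLOSE,np.ones((9,9))); b,c,a=blob(m)
    r4=cv2.minAreaRect(np.argwhere(b)[:,::-1].astype(np.float32)); print("worm px",r4)
    for z in (.06,.07,zw): print(z,ray(C,[r4[0]],z)[0,:2], ray(C,cv2.boxPoints(r4),z)[:,:2].tolist())
    return C,mu,d
if __name__=="__main__":
    s=dict(np.load("w2.npz")); im=cv2.imread("pics/w2.png"); C,mu,d=meas(im,s)
    H,S,V=cv2.split(cv2.cvtColor(im,cv2.COLOR_BGR2HSV))
    m=(H>65)&(H<95)&(S>70); m[300:]=0; b,c,a=blob(m); p=cv2.convexHull(np.argwhere(b)[:,::-1].astype(np.int32)).reshape(-1,2)
    q=p[(p[:,1]<290)&(p[:,1]>82)]; P=ray(C,q,.05)[:,:2]
    A=np.c_[2*P,np.ones(len(P))]; x=np.linalg.lstsq(A,(P**2).sum(1),rcond=None)[0]; R=np.sqrt(x[2]+x[0]**2+x[1]**2); print("circle",x[:2],R)
    n=x[:2]; k=(mu-n)@d; print("stripe rel nut",k,(mu-n)@[-d[1],d[0]])
    r_=(((H<6)|(H>174))&(S>150)); b,c,a=blob(r_); print("red",c,a)
    Q=ray(C,np.argwhere(b)[:,::-1],.05)[:,:2]; g=Q.mean(0)-n; print("red ang",np.arctan2(g[1],g[0]),np.linalg.norm(g))
    cv2.imwrite("pics/crop2.png",cv2.resize(im[130:320,220:420],None,fx=4,fy=3.1 if 0 else 3,interpolation=cv2.INTER_CUBIC)[:600])
E
python3 meas.py
```

```text
stripe [0.52310554 0.01991887] yaw -1.2046972606376651 len 0.07963384401751855 wid 0.011950916637528808
worm px ((306.0, 188.5), (27.0, 40.0), 90.0)
0.06 [ 0.54210338 -0.05435764] [[0.5227997302651384, -0.0489755342871626], [0.5539479957290085, -0.03794580146923498], [0.5618971497931641, -0.05987270735331802], [0.5299288374730843, -0.07120556501964392]]
0.07 [ 0.54161867 -0.05176522] [[0.5230747614837797, -0.04659494008808221], [0.5529971062780993, -0.035999310975120186], [0.5606334007936551, -0.05706322668166771], [0.5299232842112896, -0.06795005037944601]]
0.076 [ 0.54132784 -0.05020976] [[0.5232397802149646, -0.04516658356863397], [0.5524265726075538, -0.03483141667865131], [0.5598751513939497, -0.055377538278677536], [0.5299199522542128, -0.06599674159532729]]
circle [ 0.61002815 -0.05212435] 0.0864298020731834
stripe rel nut -0.09838516583098354 -0.055372600864718506
red [275.69306931 289.12376238] 202
red ang -2.088575670677063 0.12673638325313438
```

View pics/crop2.png

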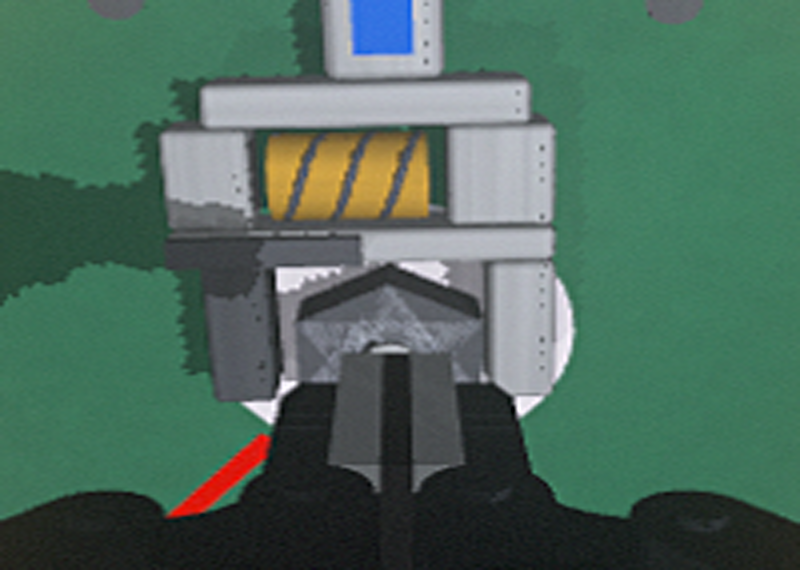

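```bash
python3 -m jog '[{"ax":0,"ay":0,"az":0.05,"x":-0.107,"y":0.108,"z":-0.6,"grip":-1},{"ax":0,"ay":0,"az":0.05,"x":-0.107,"y":0.108,"z":-0.6,"grip":-1},{"ax":0,"ay":0,"az":0.05,"x":-0.107,"y":0.108,"z":-0.6,"grip":-1},{"ax":0,"ay":0,"az":0.05,"x":-0.107,"y":0.108,"z":-0.6,"grip":-1},{"ax":0,"ay":0,"az":0.05,"x":-0.107,"y":0.108,"z":-0.56,"grip":-1}]'
python3 - <<'E'
from h import *
s=r.read_state(); im=r.snapshot("wrist"); cv2.imwrite("pics/w3.png",im);np.savez("w3.npz",**{k:s[k] for k in("eef_pos","eef_rot")})
cv2.imwrite("pics/w3c.png",cv2.resize(im[150:350,200:440],None,fx=3,fy=3))
E
```

```text
t: 3.38
eef_pos: [0.538, -0.0454, 0.2552]
eef_rot: [[-0.355, 0.935, -0.0], [0.935, 0.355, 0.0], [0.0, -0.0, -1.0]]
contact_force: [-0.5, 0.4, -0.1]
finger_gap: 0.0004
gripper_force: 0.0
```

View pics/w3c.png

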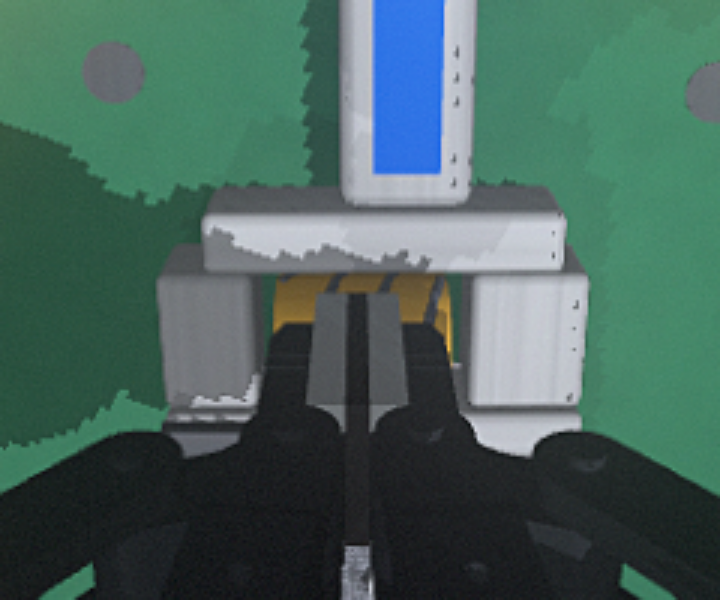

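Tips are over the worm, centred at crop (360,320), with the worm rear edge at row 275. Now touching down.

```bash
python3 -m jog '[{"ax":0,"ay":0,"az":0,"x":0,"y":0,"z":-0.04,"grip":-1},{"ax":0,"ay":0,"az":0,"x":0,"y":0,"z":-0.02,"grip":-1},{"ax":0,"ay":0,"az":0,"x":0,"y":0,"z":-0.02,"grip":-1},{"ax":0,"ay":0,"az":0,"x":0,"y":0,"z":-0.02,"grip":-1},{"ax":0,"ay":0,"az":0,"x":0,"y":0,"z":0,"grip":-1}]' | grep -E 'pos|force'
```

```text
eef_pos: [0.5384, -0.0454, 0.2531]
contact_force: [-0.0, -0.6, -0.4]
gripper_force: 0.0
```

```bash
python3 -m jog '[{"ax":0,"ay":0,"az":0,"x":0,"y":0,"z":-0.02,"grip":-1},{"ax":0,"ay":0,"az":0,"x":0,"y":0,"z":-0.02,"grip":-1},{"ax":0,"ay":0,"az":0,"x":0,"y":0,"z":-0.02,"grip":-1},{"ax":0,"ay":0,"az":0,"x":0,"y":0,"z":-0.02,"grip":-1},{"ax":0,"ay":0,"az":0,"x":0,"y":0,"z":0,"grip":-1}]' | grep -E 'pos|force'
```

```text
eef_pos: [0.5383, -0.0454, 0.2504]
contact_force: [0.1, 0.7, 0.7]
gripper_force: 0.0
```

```bash
python3 -m jog '[{"ax":0,"ay":0,"az":0,"x":0,"y":0,"z":-0.02,"grip":-1},{"ax":0,"ay":0,"az":0,"x":0,"y":0,"z":-0.02,"grip":-1},{"ax":0,"ay":0,"az":0,"x":0,"y":0,"z":0,"grip":-1},{"ax":0,"ay":0,"az":0,"x":0,"y":0,"z":0,"grip":-1},{"ax":0,"ay":0,"az":0,"x":0,"y":0,"z":0,"grip":-1}]' | grep -E 'pos|force'
python3 -m jog '[{"ax":0,"ay":0,"az":0,"x":0,"y":0,"z":-0.02,"grip":-1},{"ax":0,"ay":0,"az":0,"x":0,"y":0,"z":-0.02,"grip":-1},{"ax":0,"ay":0,"az":0,"x":0,"y":0,"z":0,"grip":-1},{"ax":0,"ay":0,"az":0,"x":0,"y":0,"z":0,"grip":-1},{"ax":0,"ay":0,"az":0,"x":0,"y":0,"z":0,"grip":-1}]' | grep -E 'pos|force'
```

```text
eef_pos: [0.5383, -0.0454, 0.2494]
contact_force: [0.0, -0.4, 1.3]
gripper_force: 0.9
eef_pos: [0.5384, -0.0454, 0.2491]
contact_force: [-3.4, 0.8, 10.7]
gripper_force: 5.2
```

```bash
python3 -m jog '[{"ax":0,"ay":0,"az":0,"x":0.04,"y":-0.1,"z":0,"grip":-1},{"ax":0,"ay":0,"az":0,"x":0.04,"y":-0.1,"z":0,"grip":-1},{"ax":0,"ay":0,"az":0,"x":0.04,"y":-0.1,"z":0,"grip":-1},{"ax":0,"ay":0,"az":0,"x":0.04,"y":-0.1,"z":0,"grip":-1},{"ax":0,"ay":0,"az":0,"x":0.04,"y":-0.1,"z":0,"grip":-1}]' | grep -E 'pos|force'
```

```text
eef_pos: [0.544, -0.0601, 0.2491]
contact_force: [-4.1, 1.4, 11.2]
gripper_force: 5.7
```

```bash
python3 -m jog '[{"ax":0,"ay":0,"az":0,"x":0,"y":0,"z":0.3,"grip":-1},{"ax":0,"ay":0,"az":0,"x":-0.06,"y":0.16,"z":1,"grip":-1},{"ax":0,"ay":0,"az":0,"x":-0.1,"y":0.26,"z":1,"grip":-1},{"ax":0,"ay":0,"az":0,"x":-0.02,"y":0.04,"z":0.7,"grip":-1},{"ax":0,"ay":0,"az":0,"x":-0.02,"y":0.04,"z":0,"grip":-1}]' | grep -E 'pos|force'
python3 - <<'E'
from meas import *
s=r.read_state(); im=r.snapshot("wrist"); cv2.imwrite("pics/w4.png",im);np.savez("w4.npz",**{k:s[k] for k in("eef_pos","eef_rot")})
meas(im,s)
cv2.imwrite("pics/w4c.png",cv2.resize(im[150:350,200:440],None,fx=3,fy=3))
E
```

```text
eef_pos: [0.5391, -0.0454, 0.3398]
contact_force: [0.5, -0.8, -1.1]
gripper_force: 0.0
stripe [0.52274849 0.02091521] yaw -1.2034993838748074 len 0.07644634236953779 wid 0.011688140812457221
worm px ((317.0, 206.5), (15.0, 40.0), 90.0)
0.06 [ 0.54107276 -0.04969639] [[0.5232208808660695, -0.049454533159928524], [0.5542950404477752, -0.037683203321535866], [0.5592066024730863, -0.0499435751663639], [0.5276543739604398, -0.06188896791073238]]
0.07 [ 0.53993149 -0.04665511] [[0.5227948603875734, -0.04642293899710273], [0.5526240145953457, -0.03512323475066231], [0.5573387918580684, -0.04689238723385013], [0.5270507228460041, -0.05835918044855547]]
0.076 [ 0.53924673 -0.04483034] [[0.5225392481004757, -0.04460398249940725], [0.5516213990838881, -0.033587253608138176], [0.5562181054890578, -0.04506167447434188], [0.5266885321773426, -0.05624130797124931]]
```

View pics/w4c.png

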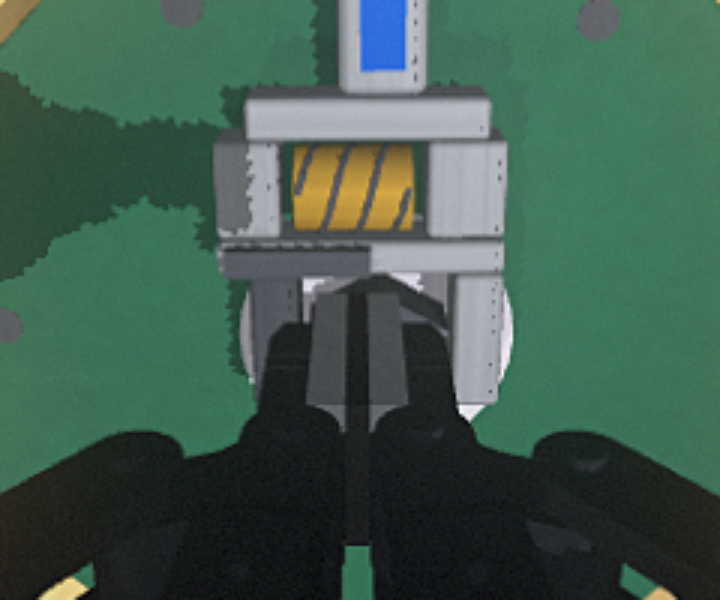

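The mouth is visibly narrower (inner faces at crop x 300 and 452, worm at (352,187)), and the wrench has not shifted. Repeating strokes.

```bash
python3 -m jog '[{"ax":0,"ay":0,"az":0,"x":0,"y":0,"z":-0.8,"grip":-1},{"ax":0,"ay":0,"az":0,"x":0,"y":0,"z":-0.8,"grip":-1},{"ax":0,"ay":0,"az":0,"x":0,"y":0,"z":-0.8,"grip":-1},{"ax":0,"ay":0,"az":0,"x":0,"y":0,"z":-0.5,"grip":-1},{"ax":0,"ay":0,"az":0,"x":0,"y":0,"z":-0.06,"grip":-1}]' | grep -E 'pos|force'
python3 -m jog '[{"ax":0,"ay":0,"az":0,"x":0,"y":0,"z":-0.02,"grip":-1},{"ax":0,"ay":0,"az":0,"x":0,"y":0,"z":0,"grip":-1},{"ax":0,"ay":0,"az":0,"x":0,"y":0,"z":0,"grip":-1},{"ax":0,"ay":0,"az":0,"x":0,"y":0,"z":0,"grip":-1},{"ax":0,"ay":0,"az":0,"x":0,"y":0,"z":0,"grip":-1}]' | grep -E 'pos|force'
```

```text
eef_pos: [0.5373, -0.0453, 0.2489]
contact_force: [-7.6, 1.1, 15.6]
gripper_force: 7.9
eef_pos: [0.5372, -0.0453, 0.249]
contact_force: [-6.7, 0.4, 12.9]
gripper_force: 6.1
```

```bash
python3 -m jog '[{"ax":0,"ay":0,"az":0,"x":0.04,"y":-0.1,"z":0.01,"grip":-1},{"ax":0,"ay":0,"az":0,"x":0.04,"y":-0.1,"z":0,"grip":-1},{"ax":0,"ay":0,"az":0,"x":0.04,"y":-0.1,"z":0,"grip":-1},{"ax":0,"ay":0,"az":0,"x":0.04,"y":-0.1,"z":0,"grip":-1},{"ax":0,"ay":0,"az":0,"x":0.04,"y":-0.1,"z":0,"grip":-1}]' | grep -E 'pos|force'
python3 -m jog '[{"ax":0,"ay":0,"az":0,"x":0,"y":0,"z":0.15,"grip":-1},{"ax":0,"ay":0,"az":0,"x":-0.1,"y":0.25,"z":0.05,"grip":-1},{"ax":0,"ay":0,"az":0,"x":-0.1,"y":0.25,"z":0,"grip":-1},{"ax":0,"ay":0,"az":0,"x":0,"y":0,"z":-0.12,"grip":-1},{"ax":0,"ay":0,"az":0,"x":0,"y":0,"z":0,"grip":-1}]' | grep -E 'pos|force'
```

```text
eef_pos: [0.5428, -0.0601, 0.2491]
contact_force: [-8.4, 2.3, 12.8]
gripper_force: 6.5
eef_pos: [0.5381, -0.0452, 0.2509]
contact_force: [0.4, 0.2, -0.5]
gripper_force: 0.0
```

```bash
python3 -m jog '[{"ax":0,"ay":0,"az":0,"x":0,"y":0,"z":-0.03,"grip":-1},{"ax":0,"ay":0,"az":0,"x":0,"y":0,"z":-0.03,"grip":-1},{"ax":0,"ay":0,"az":0,"x":0,"y":0,"z":-0.02,"grip":-1},{"ax":0,"ay":0,"az":0,"x":0,"y":0,"z":-0.01,"grip":-1},{"ax":0,"ay":0,"az":0,"x":0,"y":0,"z":0,"grip":-1}]' | grep -E 'pos|force'
python3 - <<'E'
from h import *
s=r.read_state(); print(s["contact_force"],s["torque"],s["joint_efforts"],s["finger_gap"])
E
```

```text
eef_pos: [0.5384, -0.0455, 0.2493]
contact_force: [-1.8, 0.2, 4.5]
gripper_force: 2.6
[-1.78570525  0.16104356  4.47474923] [-0.00525935  0.44002693  0.0060431 ] [ 3.12077394e-02 -4.68599188e+01  2.84455919e+01 -7.72565715e-01
  4.64234117e-02 -1.06947025e-02] 9.741947620597715e-05
```

```bash
python3 -m jog '[{"ax":0,"ay":0,"az":0,"x":-0.02,"y":-0.01,"z":-0.01,"grip":-1},{"ax":0,"ay":0,"az":0,"x":0,"y":0,"z":-0.01,"grip":-1},{"ax":0,"ay":0,"az":0,"x":0,"y":0,"z":0,"grip":-1},{"ax":0,"ay":0,"az":0,"x":0,"y":0,"z":0,"grip":-1},{"ax":0,"ay":0,"az":0,"x":0,"y":0,"z":0,"grip":-1}]' | grep -E 'pos|force'
python3 -m jog '[{"ax":0,"ay":0,"az":0,"x":0.03,"y":-0.1,"z":0,"grip":-1},{"ax":0,"ay":0,"az":0,"x":0.04,"y":-0.1,"z":0,"grip":-1},{"ax":0,"ay":0,"az":0,"x":0.04,"y":-0.1,"z":0,"grip":-1},{"ax":0,"ay":0,"az":0,"x":0.04,"y":-0.1,"z":0,"grip":-1},{"ax":0,"ay":0,"az":0,"x":0.04,"y":-0.1,"z":0,"grip":-1}]' | grep -E 'pos|force'
python3 -m jog '[{"ax":0,"ay":0,"az":0,"x":0,"y":0,"z":0.3,"grip":-1},{"ax":0,"ay":0,"az":0,"x":-0.06,"y":0.16,"z":1,"grip":-1},{"ax":0,"ay":0,"az":0,"x":-0.1,"y":0.26,"z":1,"grip":-1},{"ax":0,"ay":0,"az":0,"x":-0.02,"y":0.08,"z":0.7,"grip":-1},{"ax":0,"ay":0,"az":0,"x":0,"y":0,"z":0,"grip":-1}]' | grep -E 'pos|force'
python3 - <<'E'
from meas import *
s=r.read_state(); im=r.snapshot("wrist"); cv2.imwrite("pics/w5.png",im);np.savez("w5.npz",**{k:s[k] for k in("eef_pos","eef_rot")})
meas(im,s)
cv2.imwrite("pics/w5c.png",cv2.resize(im[150:350,200:440],None,fx=3,fy=3))
E
```

```text
eef_pos: [0.5382, -0.0457, 0.2492]
contact_force: [-2.3, 1.8, 8.1]
gripper_force: 4.0
eef_pos: [0.5427, -0.0585, 0.2491]
contact_force: [-4.4, 10.3, 12.4]
gripper_force: 6.0
eef_pos: [0.5389, -0.0459, 0.3399]
contact_force: [-0.2, -0.5, -0.7]
gripper_force: 0.0
stripe [0.52331689 0.02103759] yaw -1.2160101670498138 len 0.07718772443074925 wid 0.012083040967319143
worm px ((317.0, 206.0), (16.0, 40.0), 90.0)
0.06 [ 0.54075681 -0.04992883] [[0.5227624964186737, -0.04927936844832634], [0.5538185118236891, -0.03751847534331555], [0.5590540703181882, -0.0505905277552626], [0.5274878771377168, -0.06253698627654194]]
0.07 [ 0.53961967 -0.04689951] [[0.5223461397918766, -0.04627606048904266], [0.552158175518203, -0.034986261690080726], [0.5571840184941846, -0.047534700001920296], [0.5268822406721543, -0.059002631209281134]]
0.076 [ 0.53893739 -0.04508191] [[0.5220963258157983, -0.04447407571347245], [0.5511619737349113, -0.03346693349813982], [0.5560619873997826, -0.04570120334991491], [0.5265188587928168, -0.05688201816892466]]
```

View pics/w5c.png

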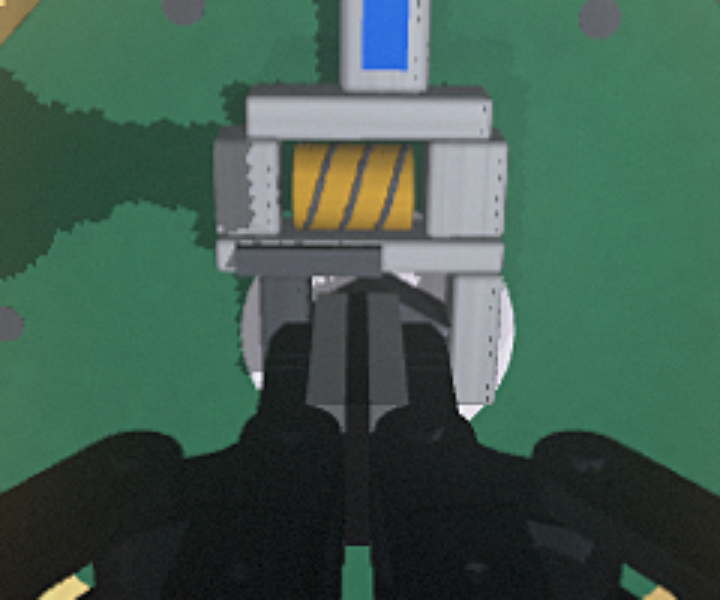

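Jaw inner faces are now at crop x 311 and 451, and drag rose to about 10 N at the stroke's end, which suggests it is snug. One more stroke to confirm.

```bash
python3 -m jog '[{"ax":0,"ay":0,"az":0,"x":-0.03,"y":0,"z":-0.8,"grip":-1},{"ax":0,"ay":0,"az":0,"x":-0.01,"y":0,"z":-0.8,"grip":-1},{"ax":0,"ay":0,"az":0,"x":0,"y":0,"z":-0.8,"grip":-1},{"ax":0,"ay":0,"az":0,"x":0,"y":0,"z":-0.5,"grip":-1},{"ax":0,"ay":0,"az":0,"x":0,"y":0,"z":-0.04,"grip":-1}]' | grep -E 'pos|force'
python3 -m jog '[{"ax":0,"ay":0,"az":0,"x":0,"y":0,"z":0,"grip":-1},{"ax":0,"ay":0,"az":0,"x":0.04,"y":-0.1,"z":0,"grip":-1},{"ax":0,"ay":0,"az":0,"x":0.04,"y":-0.1,"z":0,"grip":-1},{"ax":0,"ay":0,"az":0,"x":0,"y":0,"z":0,"grip":-1},{"ax":0,"ay":0,"az":0,"x":0,"y":0,"z":0,"grip":-1}]' | grep -E 'pos|force'
```

```text
eef_pos: [0.5358, -0.0457, 0.2491]
contact_force: [-4.6, 1.2, 7.3]
gripper_force: 3.9
eef_pos: [0.5394, -0.0519, 0.2498]
contact_force: [-0.8, -0.4, 0.3]
gripper_force: 0.0
```

```bash
python3 -m jog '[{"ax":0,"ay":0,"az":0,"x":-0.03,"y":0,"z":-0.03,"grip":-1},{"ax":0,"ay":0,"az":0,"x":0,"y":0,"z":-0.02,"grip":-1},{"ax":0,"ay":0,"az":0,"x":0,"y":0,"z":0,"grip":-1},{"ax":0,"ay":0,"az":0,"x":0,"y":0,"z":0,"grip":-1},{"ax":0,"ay":0,"az":0,"x":0,"y":0,"z":0,"grip":-1}]' | grep -E 'pos|force'
```

```text
eef_pos: [0.5388, -0.0518, 0.2493]
contact_force: [0.1, -0.3, 6.5]
gripper_force: 3.1
```

```bash
python3 -m jog '[{"ax":0,"ay":0,"az":0,"x":0,"y":0,"z":-0.01,"grip":-1},{"ax":0,"ay":0,"az":0,"x":0.03,"y":-0.08,"z":0,"grip":-1},{"ax":0,"ay":0,"az":0,"x":0.03,"y":-0.08,"z":0,"grip":-1},{"ax":0,"ay":0,"az":0,"x":0.03,"y":-0.08,"z":0,"grip":-1},{"ax":0,"ay":0,"az":0,"x":0,"y":0,"z":0,"grip":-1}]' | grep -E 'pos|force|^t'
```

```text
t: 14.78
eef_pos: [0.5403, -0.0566, 0.2491]
contact_force: [-5.5, 12.3, 14.5]
gripper_force: 6.9
```

```bash
python3 -m jog '[{"ax":0,"ay":0,"az":0,"x":0,"y":0,"z":0.5,"grip":-1},{"ax":0,"ay":0,"az":0,"x":0.37,"y":-0.9,"z":1,"grip":-1},{"ax":0,"ay":0,"az":0,"x":0.37,"y":-0.9,"z":1,"grip":-1},{"ax":0,"ay":0,"az":0,"x":0.37,"y":-0.9,"z":1,"grip":-1},{"ax":0,"ay":0,"az":0,"x":0.37,"y":-0.9,"z":0.2,"grip":-1}]' | grep -E 'pos|force'
python3 - <<'E'
from meas import *
s=r.read_state(); im=r.snapshot("wrist"); cv2.imwrite("pics/w6.png",im);np.savez("w6.npz",**{k:s[k] for k in("eef_pos","eef_rot")})
print(s["eef_pos"])
cv2.imwrite("pics/w6c.png",cv2.resize(im[60:330,140:500],None,fx=2.2,fy=2.2))
E
```

```text
eef_pos: [0.5864, -0.1682, 0.3623]
contact_force: [0.6, 0.8, 0.1]
gripper_force: 0.0
[ 0.58644907 -0.16823892  0.36226418]
```

View pics/w6c.png

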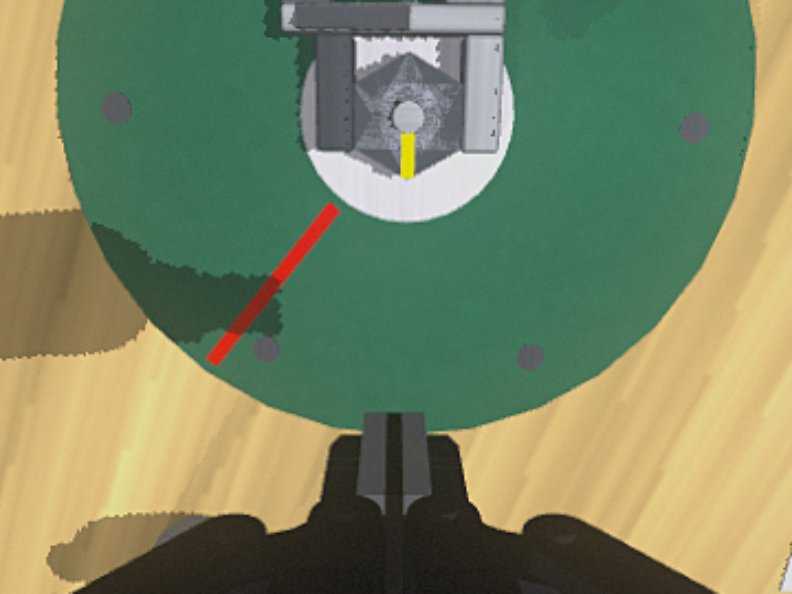

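The jaws sit flush on the nut. The yellow line runs from (407,117) to (407,178) in the crop and the red line from (333,207) to (213,360). Measuring both.

```bash
cat > lines.py <<'E'
from h import *
def lines(im,s):
    C=cam("wrist",s); H,S,V=cv2.split(cv2.cvtColor(im,cv2.COLOR_BGR2HSV))
    def line(m,z):
        b,c,a=blob(m); P=ray(C,np.argwhere(b)[:,::-1],z)[:,:2]; mu=P.mean(0); w,v=np.linalg.eigh(np.cov(P.T)); d=v[:,1]; t=(P-mu)@d
        return mu,d,np.ptp(t),a
    win=np.zeros(H.shape,bool); win[60:250,140:470]=1
    ry=line(win&(H>26)&(H<34)&(S>190)&(V>100),.068); rr=line(win&((H<5)|(H>175))&(S>170),.05)
    # nut axis: red line's midpoint is at 90 mm; axis on red line's extension
    o=[]
    for nm,(mu,d,L,a) in (("yel",ry),("red",rr)):
        o.append((mu,d)); print(nm,mu,L,a)
    (ym,yd),(rm,rd)=o
    if rd@(rm-ym)<0: rd=-rd
    n=rm-.09*rd
    if yd@(ym-n)<0: yd=-yd
    ang=lambda d:np.arctan2(d[1],d[0])
    print("axis",n,"yel",ang(yd),"via axis",ang(ym-n),"dist",np.linalg.norm(ym-n),"red",ang(rd),"to go cw",(ang(yd)-ang(rd)+np.pi)%(2*np.pi)-np.pi)
if __name__=="__main__":
    import sys; f=sys.argv[1]; lines(cv2.imread(f"pics/{f}.png"),dict(np.load(f+".npz")))
E
python3 lines.py w6
```

```text
yel [ 0.57308113 -0.11363242] 0.01545738716077438 105
red [ 0.54024953 -0.18282937] 0.08767654079907594 522
axis [ 0.56896781 -0.09753423] yel -1.224910650504075 via axis -1.3206348552303193 dist 0.01661538813537267 red -1.895567631716843 to go cw 0.6706569812127681
```

```bash
python3 -m jog '[{"ax":0,"ay":0,"az":0,"x":-0.314,"y":0.934,"z":0,"grip":-0.1},{"ax":0,"ay":0,"az":0,"x":-0.314,"y":0.934,"z":0,"grip":-0.1},{"ax":0,"ay":0,"az":0,"x":-0.314,"y":0.934,"z":0,"grip":-0.1},{"ax":0,"ay":0,"az":0,"x":-0.314,"y":0.934,"z":0,"grip":-0.1},{"ax":0,"ay":0,"az":0,"x":-0.314,"y":0.934,"z":0,"grip":-0.1}]' | grep -E 'pos|force|gap'
python3 -m jog '[{"ax":0,"ay":0,"az":0,"x":-0.314,"y":0.934,"z":-0.5,"grip":-0.1},{"ax":0,"ay":0,"az":0,"x":-0.314,"y":0.934,"z":-0.5,"grip":-0.1},{"ax":0,"ay":0,"az":0,"x":-0.314,"y":0.934,"z":-0.5,"grip":-0.1},{"ax":0,"ay":0,"az":0,"x":0,"y":0,"z":-0.8,"grip":-0.1},{"ax":0,"ay":0,"az":0,"x":0,"y":0,"z":0,"grip":-0.1}]' | grep -E 'pos|force|gap'
python3 - <<'E'
from h import *
s=r.read_state(); im=r.snapshot("wrist"); cv2.imwrite("pics/w7.png",im);np.savez("w7.npz",**{k:s[k] for k in("eef_pos","eef_rot")})
C=cam("wrist",s); H,S,V=cv2.split(cv2.cvtColor(im,cv2.COLOR_BGR2HSV))
b,c,a=blob((H>105)&(H<125)&(S>120)); P=ray(C,np.argwhere(b)[:,::-1],.066)[:,:2]; print(c,a,P.mean(0))
E
```

```text
eef_pos: [0.5378, -0.0261, 0.3593]
contact_force: [0.2, 0.6, 0.3]
finger_gap: 0.0382
gripper_force: 0.0
eef_pos: [0.5089, 0.0574, 0.2889]
contact_force: [0.2, -0.5, 0.8]
finger_gap: 0.0385
gripper_force: 0.0
[319.19204152 279.4982699 ] 1734 [0.52361773 0.01985455]
```

View pics/w7.png

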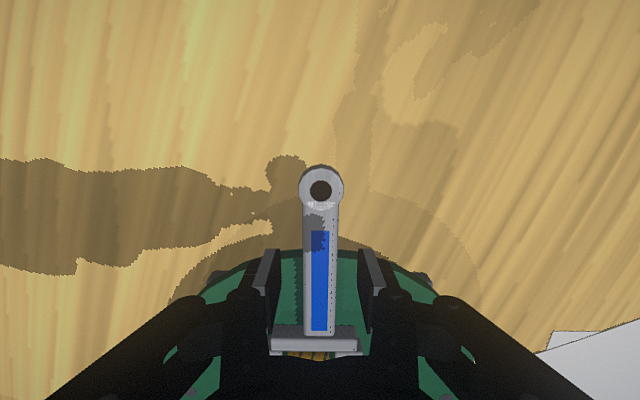

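The handle lies between the fingers (tips at (270,260) and (370,260), handle at (320,260)). Lowering, then the swing.

```bash
python3 -m jog '[{"ax":0,"ay":0,"az":0,"x":0.02,"y":0,"z":-0.7,"grip":-0.1},{"ax":0,"ay":0,"az":0,"x":0.02,"y":0,"z":-0.7,"grip":-0.1},{"ax":0,"ay":0,"az":0,"x":0.02,"y":0,"z":-0.7,"grip":-0.1},{"ax":0,"ay":0,"az":0,"x":0,"y":0,"z":-0.3,"grip":-0.1},{"ax":0,"ay":0,"az":0,"x":0,"y":0,"z":0,"grip":-0.1}]' | grep -E 'pos|force|gap'
python3 - <<'E'
from h import *
s=r.read_state(); p=s["eef_pos"][:2]; n=np.array([.568,-.0985]); v=p-n; R=np.linalg.norm(v); a=np.arctan2(v[1],v[0]); print(p,R,a)
yaw=np.arctan2(s["eef_rot"][1,0],s["eef_rot"][0,0]); print("yaw",yaw)
# tool at radius R; step cw 0.05
for k in range(1,17):
    q=[n+R*np.array([np.cos(a-.05*j),np.sin(a-.05*j)]) for j in (k-1,k)]
    print(k,np.round((q[1]-q[0])/.03,3))
E
```

```text
eef_pos: [0.512, 0.057, 0.2184]
contact_force: [-0.5, 0.7, -1.0]
finger_gap: 0.0387
gripper_force: 0.0
[0.51203493 0.05699491] 0.16525966519118343 1.9162773524247372
yaw 1.9332770503884096
1 [0.261 0.087]
2 [0.265 0.074]
3 [0.269 0.06 ]
4 [0.271 0.047]
5 [0.273 0.033]
6 [0.275 0.019]
7 [0.275 0.006]
8 [ 0.275 -0.008]
9 [ 0.275 -0.022]
10 [ 0.273 -0.036]
11 [ 0.271 -0.049]
12 [ 0.268 -0.063]
13 [ 0.265 -0.076]
14 [ 0.261 -0.089]
15 [ 0.256 -0.102]
16 [ 0.25  -0.115]
```

```bash
python3 -m jog '[{"ax":0,"ay":0,"az":-0.5,"x":0.261,"y":0.087,"z":0,"grip":-0.1},{"ax":0,"ay":0,"az":-0.5,"x":0.265,"y":0.074,"z":0,"grip":-0.1},{"ax":0,"ay":0,"az":-0.5,"x":0.269,"y":0.06,"z":0,"grip":-0.1},{"ax":0,"ay":0,"az":-0.5,"x":0.271,"y":0.047,"z":0,"grip":-0.1},{"ax":0,"ay":0,"az":-0.5,"x":0.273,"y":0.033,"z":0,"grip":-0.1}]' | grep -E 'pos|force|gap'
python3 -m jog '[{"ax":0,"ay":0,"az":-0.5,"x":0.275,"y":0.019,"z":0,"grip":-0.1},{"ax":0,"ay":0,"az":-0.5,"x":0.275,"y":0.006,"z":0,"grip":-0.1},{"ax":0,"ay":0,"az":-0.5,"x":0.275,"y":-0.008,"z":0,"grip":-0.1},{"ax":0,"ay":0,"az":-0.5,"x":0.275,"y":-0.022,"z":0,"grip":-0.1},{"ax":0,"ay":0,"az":-0.5,"x":0.273,"y":-0.036,"z":0,"grip":-0.1}]' | grep -E 'pos|rot|force|gap'
python3 - <<'E'
from h import *
s=r.read_state(); im=r.snapshot("wrist"); cv2.imwrite("pics/w8.png",im)
C=cam("wrist",s); H,S,V=cv2.split(cv2.cvtColor(im,cv2.COLOR_BGR2HSV))
b,c,a=blob((H>105)&(H<125)&(S>120)); P=ray(C,np.argwhere(b)[:,::-1],.066)[:,:2]; mu=P.mean(0); w,v=np.linalg.eigh(np.cov(P.T)); d=v[:,1]; d=d*np.sign(-d[1]); print(c,a,mu,"yaw",np.arctan2(d[1],d[0]),np.ptp((P-mu)@d))
n=np.array([.568,-.0985]);print(np.arctan2(*(n-mu)[::-1]))
p=s["eef_pos"][:2]-n; print("tool ang",np.arctan2(p[1],p[0]),np.linalg.norm(p), "yaw",np.arctan2(s["eef_rot"][1,0],s["eef_rot"][0,0]))
E
```

```text
eef_pos: [0.5519, 0.0659, 0.219]
contact_force: [-2.4, -2.1, 0.7]
finger_gap: 0.0388
gripper_force: 1.4
eef_pos: [0.593, 0.0646, 0.219]
eef_rot: [[0.138, 0.99, -0.001], [0.99, -0.138, -0.001], [-0.001, -0.001, -1.0]]
contact_force: [-2.7, -2.3, 0.7]
finger_gap: 0.0383
gripper_force: 1.5
[304.90815217 322.13967391] 1840 [0.58418102 0.04500608] yaw -1.669446812839003 0.04301619425987931
-1.6830770635280785
tool ang 1.4189222792445475 0.16503182429850644 yaw 1.4319632864730383
```

```bash
python3 -m jog '[{"ax":0,"ay":0,"az":-0.5,"x":0.271,"y":-0.049,"z":0,"grip":-0.1},{"ax":0,"ay":0,"az":-0.5,"x":0.268,"y":-0.063,"z":0,"grip":-0.1},{"ax":0,"ay":0,"az":-0.5,"x":0.265,"y":-0.076,"z":0,"grip":-0.1},{"ax":0,"ay":0,"az":-0.5,"x":0.261,"y":-0.089,"z":0,"grip":-0.1},{"ax":0,"ay":0,"az":0,"x":0,"y":0,"z":0,"grip":-0.1}]' | grep -E '^t|pos|force|gap'
python3 -m jog '[{"ax":0,"ay":0,"az":0,"x":-0.15,"y":0.05,"z":0,"grip":-0.1},{"ax":0,"ay":0,"az":0,"x":0,"y":0,"z":1,"grip":-0.1},{"ax":0,"ay":0,"az":0,"x":0,"y":0,"z":1,"grip":-0.1},{"ax":0,"ay":0,"az":0,"x":-0.3,"y":-0.9,"z":1,"grip":-0.1},{"ax":0,"ay":0,"az":0,"x":-0.3,"y":-0.9,"z":1,"grip":-0.1}]' | grep -E '^t|pos|force|gap'
python3 -m jog '[{"ax":0,"ay":0,"az":0,"x":-0.3,"y":-0.9,"z":0.2,"grip":-1},{"ax":0,"ay":0,"az":0,"x":-0.3,"y":-0.9,"z":0,"grip":-1},{"ax":0,"ay":0,"az":0,"x":-0.3,"y":-0.9,"z":0,"grip":-1},{"ax":0,"ay":0,"az":0,"x":-0.3,"y":-0.9,"z":0,"grip":-1},{"ax":0,"ay":0,"az":0,"x":-0.3,"y":-0.9,"z":0,"grip":-1}]' | grep -E '^t|pos|force|gap'
python3 -m jog '[{"ax":0,"ay":0,"az":0,"x":-0.3,"y":-0.8,"z":0,"grip":-1},{"ax":0,"ay":0,"az":0,"x":0,"y":0,"z":0,"grip":-1},{"ax":0,"ay":0,"az":0,"x":0,"y":0,"z":0,"grip":-1},{"ax":0,"ay":0,"az":0,"x":0,"y":0,"z":0,"grip":-1},{"ax":0,"ay":0,"az":0,"x":0,"y":0,"z":0,"grip":-1}]' | grep -E '^t|pos|force|gap'
python3 - <<'E'
from lines import *
s=r.read_state(); im=r.snapshot("wrist"); cv2.imwrite("pics/w9.png",im);np.savez("w9.npz",**{k:s[k] for k in("eef_pos","eef_rot")})
lines(im,s)
E
```

```text
t: 19.3
eef_pos: [0.6257, 0.0566, 0.2189]
contact_force: [-0.4, 0.4, -0.1]
finger_gap: 0.039
gripper_force: 0.0
t: 19.92
eef_pos: [0.6021, 0.0042, 0.3394]
contact_force: [0.8, 0.6, 0.2]
finger_gap: 0.0391
gripper_force: 0.0
t: 20.55
eef_pos: [0.557, -0.1312, 0.3446]
contact_force: [1.3, -0.6, 0.9]
finger_gap: 0.0
gripper_force: 0.0
t: 21.18
eef_pos: [0.5489, -0.1541, 0.3441]
contact_force: [-0.3, 0.4, -0.8]
finger_gap: -0.0001
gripper_force: 0.0
yel [ 0.56354074 -0.11364866] 0.015624448227004394 124
red [ 0.5441997  -0.17081519] 0.05801636189966375 403
axis [ 0.57254198 -0.08539438] yel -1.9065293221938284 via axis -1.8792104207791822 dist 0.029653436919793438 red -1.8911625815172248 to go cw -0.015366740676603818
```

View pics/w9.png

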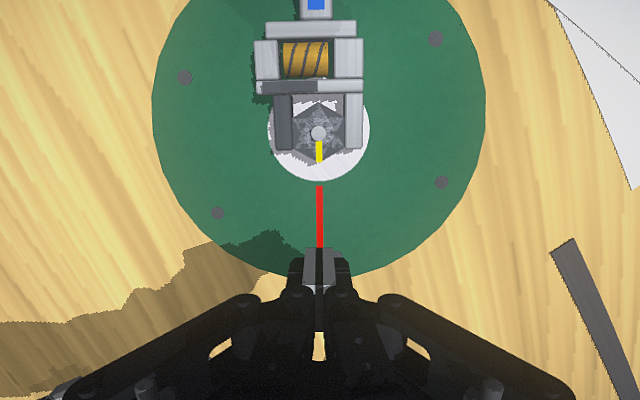

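The yellow line (column 319, rows 140–162) is collinear with the red line (column 320, rows 187–247), within about 0.02 rad. The jaws are flush on the nut and the robot is clear, so I'm handing in.

```bash
python3 -c "
from bench import r
print(r.finish_job())"
```

```text
the job is handed in; nothing more can be done
None
```

I closed the jaw snugly on the nut by rolling the worm, then swung the wrench clockwise until the yellow line met the red line, to within about 0.02 rad in the last picture. I handed the job in at about 21 s, with the wrench flat and flush on the nut and the robot clear; no verdict came back.

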